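Push the casting box down the drying lane

ROBOT

A 6-joint arm with a two-finger parallel gripper is mounted at the origin on the work surface. World frame = base frame: x ahead of the robot, y to its left, z up, the work surface at z = 0. Lengths are in mm, angles in rad, forces in N, time in s.
With the tool pointing down it reaches from about 275 to 825 mm from the base axis. Payload 5.2 kg.
Tool frame: the origin (TCP) lies at the very end of the fingers, on their centre line; the grasp point (between the pads) lies 19 mm behind it; z points along the fingers, y is the direction in which the jaws open and shut (so a half turn about z gives the same grasp; the last joint's range is limited). The gripper opens to 93 mm and grips with 3 to 60 N. Pads are 15 mm wide; open, the fingers measure 128 mm over their backs; the gripper's body (75 mm by 188 mm) begins 65 mm behind the grasp point.
Start: joints at [1.077, 0.259, 1.535, -0, 1.348, -0.203], TCP at [157.673, 526.92, 218.653] pointing down, gripper open.
Joint ranges: [-3.14, 3.14], [-0.91, 2.08], [0.19, 2.58], [-1.22, 4.36], [0.22, 2.71], [-3.12, 3.12]. Speed limits (rad/s): [2.57, 2.57, 3.14, 3.14, 3.14, 3.14].

INTERFACE

Orientations are given as [roll, pitch, yaw] about the fixed x, y, z axes, in that order (R = Rz(yaw) Ry(pitch) Rx(roll)).
In Python, from bench import robot gives the robot as it stands. The module is installed in compiled form; this text tells all that it offers. Calls block until the motion is done:
- robot.move_ptp(position, orientation): joint-space move of the TCP to a pose.
- robot.move_linear(position, ori=None, speed=150, f_stop=None): straight line of the TCP; ori=None keeps the orientation; speed is the mean speed in mm/s. With f_stop (N) it stops when the force on the tool has changed by that much, and returns True; else False.
- robot.move_j(angles): joint-space move.
- robot.move_gripper(opening): opening from 0.0 (shut) to 1.0 (fully open); the grip force is fixed at half the most; returns when the fingers have stopped.
- robot.sleep(seconds).
- robot.inverse_kinematics(position, orientation): joint angles nearest the present ones, or None.
- robot.get_image(name): name is "side" or "top"; returns a dict with "img" (420x560x3 uint8, blue, green, red), "fovy" (degrees; the focal length in pixels is half the picture's height over the tangent of half this angle, whatever the lens; pixels are square), "cx", "cy" (the principal point, pixels), "eye" and "orientation" of the camera in the world. Camera axes: x right, y down, z forward; pixel columns grow to the right and rows downward; lengths in mm; the calibration is good to about 2 mm. A picture is of the moment at which its call begins. There is no depth.
A pose or a line that the arm cannot do raises robot.MotionError and nothing moves.
- robot.hand_in(): hands the job in, once; it reports no verdict.
Readings, each from a call of its own:
- robot.current_t(): time.
- robot.current_qpos(): joint angles.
- robot.current_joint_vel(): joint speeds.
- robot.current_joint_efforts(): joint torques, N m.
- robot.current_tcp_pos(): TCP position.
- robot.current_eef_rot(): TCP orientation.
- robot.current_contact_force(): force on the tool from outside, world axes, zero at the start.
- robot.current_ft_torque(): the same for the moment, N m.
- robot.current_gripper_width(): opening from 0.0 (shut) to 1.0 (fully open).
Only numpy, scipy, OpenCV 4.12 (cv2) and the standard library are available. Lean on these libraries where they do the work, as an engineer would, in place of code of your own. Each camera call takes 0.05 s, during which the arm holds its last target.

TASK

Push the wooden casting box of plaster off the open apron and down the lane between the two yellow rails until it sits fully home and square against the black rubber stop, without the box touching either rail on the way. Only push it with the fingers: never lift or tip it, do not ram it into the stop, and leave everything else on the table where it is.

Things in the scene. Friction and masses are not known exactly. Their poses are not given: they have to be found in the camera images.
- mould_box: wooden casting box filled with set white plaster, a rosette on top: 104 mm long (x), 96 wide (y), 60 high, 0.4 to 0.85 kg. Origin: centre of its underside; z up, x roughly down the lane. Starts on the apron, origin 80 to 105 mm before the lane mouth, up to 30 mm off the centre line and 0.25 rad askew. Slides with ordinary friction, stays where left. Home: origin at lane x = 168 mm, y = 0.
- lane: fixed aluminium plate, 6 mm thick, on the table; the box slides on its top. Origin: table height, middle of the lane mouth where the rails begin; x runs down the lane to the stop, y to its left, z up. Open apron: x -220 to 0, y -130 to 130 mm. Lane between rails: y -60 to 60 mm, so a centred box has 12 mm free each side. The stop's face is at x = 220 mm.
- hood (a point): centre of the foot of the grey extraction hood behind the stop, at lane (300, 0, 6) mm, fixed to the lane: 90 mm along the lane, 170 mm wide, its top 106 mm above the table, with a round outlet up to 138 mm. Nothing is done to it.
- rail_left: yellow guide rail at the lane's +y side, fixed to the lane: 235 mm long, 18 mm wide, 18 mm high above the plate (top 24 mm above the table). Origin: underside centre of its end at the mouth, at lane (0, 69, 6) mm; x runs down the lane.
- rail_right: the same rail at the lane's -y side, origin at lane (0, -69, 6) mm.
- stop: black rubber stop bar across the end of the lane, fixed: 15 mm thick, 120 mm wide, its top 36 mm above the table. Origin: underside centre of the face that meets the box, at lane (220, 0, 6) mm.
- jar: loose round jar with blue lid, 56 mm across, 85 mm high, left of the lane outside the rail; leave alone. Origin: underside centre.
- brush: loose brush, 170 mm long, lying right of the lane outside the rail; leave alone. Origin: underside, x along its length.
- clay: loose terracotta block 60 x 40 x 35 mm, right of the lane near the stop; leave alone. Origin: underside centre.
- bowl: loose green bowl, 120 mm across, 55 mm high, on the table to the robot's right; leave alone. Origin: underside centre.
- weight: loose brass weight, 60 mm across, 58 mm high, far right; leave alone. Origin: underside centre.
- bottle: loose white bottle, 60 mm across, 150 mm high, to the robot's left; leave alone. Origin: underside centre.
- spatula: loose spatula, 200 mm long, far left; leave alone. Origin: underside, x along its length.
Mind the look-alikes: they are no part of the job. Of the things shaped like the mould_box, the wooden one is meant.

How it is judged (in metres and radians):
On the way:
1. the box is half-way into the lane, between the rails and square to them (x of mould_box in the frame of lane above 0.03 m and y of mould_box in the frame of lane between -0.012 and 0.012 m and angle between the x axis of mould_box and the x axis of lane, either way round below 0.2 rad), for 0.1 s.
At the end, for the whole second after the job is handed in: The box rests flat on the lane plate between the rails, square to within 0.1 rad, its front within 6 mm of the stop, let go and still (x of mould_box in the frame of lane above 0.162 m and y of mould_box in the frame of lane between -0.012 and 0.012 m and angle between the x axis of mould_box and the x axis of lane, either way round below 0.1 rad and z of mould_box in the frame of lane below 0.009 m and angle between mould_box's own z axis and vertical below 0.05 rad and linear speed of mould_box below 0.01 m/s); the robot touches nothing.
It fails at once if the box touches a rail (contact force between mould_box and rail_left above 0.2 N or contact force between mould_box and rail_right above 0.2 N).
It fails at once if the box is lifted (over 6 mm) or tipped (over 0.12 rad) (z of mould_box in the frame of lane above 0.012 m or angle between mould_box's own z axis and vertical above 0.12 rad).
It fails at once if the box is rammed into the stop (over 25 N) (contact force between mould_box and stop above 25 N).
It fails at once if another thing on the table is moved by more than 20 mm (distance of any of jar, brush, clay, bowl, weight, bottle, spatula from where it was at the start of the episode above 0.02 m).
It also fails if it takes over 64 s, if anything falls off the work surface, if the arm or the gripper's body presses on something with over 40 N, if the wrist force passes 120 N, or if a joint passes its speed limit or range.

## Working session

There is one attempt and no reset: what is moved stays moved. The work goes in short steps, each a Python script; the robot and the scene stay as the last script left them, time stands still between calls to the robot, and variables do not carry over. Pictures are saved under pics/ and viewed, and the job is handed in when it is done.

```bash
mkdir -p pics; python3 - <<'E'
from bench import robot
import cv2
for n in("side","top"):
    d=robot.get_image(n); cv2.imwrite(f"pics/{n}0.png",d["img"])
    print(n,d["fovy"],d["cx"],d["cy"],d["eye"],d["orientation"],[k for k in d])
print(robot.current_t(),robot.current_eef_rot())
E
```

```text
side 46.83981256404831 283.88002564742317 215.77378010838703 [-310.54326114 -856.50207902  888.80543331] [-2.17549505  0.00349694 -0.77230425] ['img', 'fovy', 'cx', 'cy', 'eye', 'orientation']
top 50.44624167750239 280.7988602524524 206.97993781673895 [ 344.96974172    7.20003599 1151.38681554] [-2.99427624  0.00499525 -1.5749581 ] ['img', 'fovy', 'cx', 'cy', 'eye', 'orientation']
0.1 [-3.14000111e+00 -3.34291110e-04  2.85072748e+00]
```

View pics/side0.png

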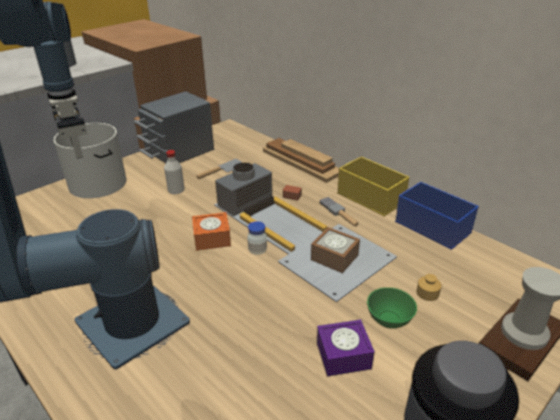

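View pics/top0.png

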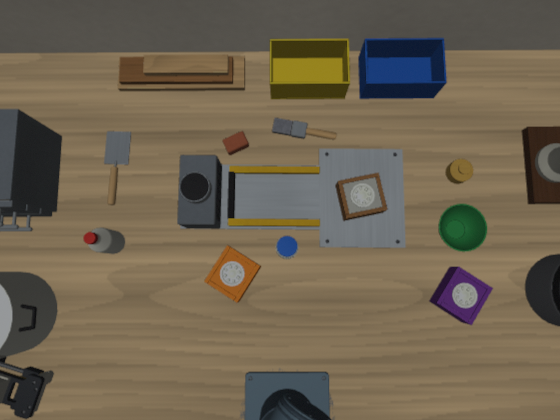

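The top view shows the lane running image-left (world +y): rails at rows 170 and 222, mouth at column 320, wooden box at about (362,196), and the stop at column 230. The orange and purple boxes are the decoys. Next I measure the poses.

```bash
cat > h.py <<'E'
import numpy as np,cv2
from scipy.spatial.transform import Rotation as R
def ray(d,uv):
    uv=np.atleast_2d(uv).astype(float)
    f=d["img"].shape[0]/2/np.tan(np.radians(d["fovy"])/2)
    v=np.c_[(uv[:,0]-d["cx"])/f,(uv[:,1]-d["cy"])/f,np.ones(len(uv))]
    return v@R.from_euler('xyz',d["orientation"]).as_matrix().T
def onz(d,uv,z):
    r=ray(d,uv);e=np.array(d["eye"]);t=(z-e[2])/r[:,2]
    return e+r*t[:,None]
def proj(d,P):
    P=np.atleast_2d(P);f=d["img"].shape[0]/2/np.tan(np.radians(d["fovy"])/2)
    c=(P-np.array(d["eye"]))@R.from_euler('xyz',d["orientation"]).as_matrix()
    return np.c_[d["cx"]+f*c[:,0]/c[:,2],d["cy"]+f*c[:,1]/c[:,2]]
def yellow(img):
    h=cv2.cvtColor(img,cv2.COLOR_BGR2HSV)
    return cv2.inRange(h,(20,190,120),(32,255,255))
E
python3 - <<'E'
from bench import robot
from h import *
d=robot.get_image("top");s=robot.get_image("side")
for n,i in(("top",d),("side",s)):
    m=yellow(i["img"]);c,_=cv2.findContours(m,0,2)
    for k in c:
        if cv2.contourArea(k)>60: 
            r=cv2.minAreaRect(k);print(n,r)
            if n=="top":
                print(onz(d,cv2.boxPoints(r),24).round(1).tolist())
c=d["img"][130:270,170:430];cv2.imwrite("pics/topc.png",cv2.resize(c,None,fx=3,fy=3,interpolation=2))
c=s["img"][180:300,230:400];cv2.imwrite("pics/sidec.png",cv2.resize(c,None,fx=4,fy=4,interpolation=2))
E
```

```text
top ((273.5002746582031, 221.9759063720703), (89.06582641601562, 5.120110511779785), 0.6902771592140198)
[[469.2, 144.2, 24.0], [482.3, 144.2, 24.0], [478.5, -82.5, 24.0], [465.4, -82.2, 24.0]]
top ((274.0, 169.5), (5.0, 88.0), 90.0)
[[617.7, 143.4, 24.0], [616.5, -84.7, 24.0], [603.3, -84.4, 24.0], [604.5, 143.2, 24.0]]
top ((309.4210510253906, 61.28891372680664), (43.05408477783203, 77.74835968017578), 88.78113555908203)
[[967.7, 39.2, 24.0], [971.1, -171.2, 24.0], [848.2, -170.4, 24.0], [844.9, 36.8, 24.0]]
```

View pics/topc.png

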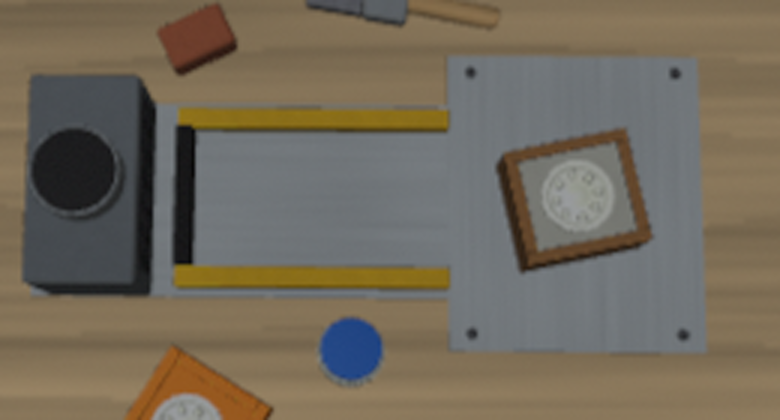

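View pics/sidec.png

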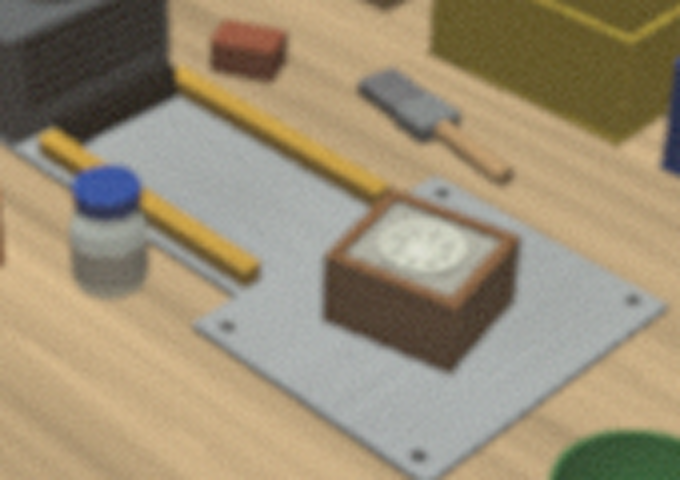

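```bash
cat >> h.py <<'E'
def fitlane(d):
    m=yellow(d["img"]);m[:140]=0;m[250:]=0;m[:,:200]=0;m[:,340:]=0
    c,_=cv2.findContours(m,0,2);c=[k for k in c if cv2.contourArea(k)>60]
    cs=[];ends=[];dirs=[]
    for k in c:
        M=cv2.moments(cv2.drawContours(np.zeros_like(m),[k],-1,255,-1),True)
        ys,xs=np.nonzero(cv2.drawContours(np.zeros_like(m),[k],-1,255,-1))
        p=onz(d,np.c_[xs,ys],24)[:,:2]
        v=np.linalg.svd(p-p.mean(0),full_matrices=False)[2][0];v*=np.sign(v[1])
        s=(p-p.mean(0))@v
        cs.append(p.mean(0));dirs.append(v);ends.append((s.min(),s.max()))
    return cs,dirs,ends
def plaster(d,roi):
    h=cv2.cvtColor(d["img"],cv2.COLOR_BGR2HSV)
    m=cv2.inRange(h,(0,0,90),(180,80,255));r=np.zeros_like(m);x0,y0,x1,y1=roi;r[y0:y1,x0:x1]=255
    return m&r
E
python3 - <<'E'
from bench import robot
from h import *
d=robot.get_image("top");s=robot.get_image("side")
cs,ds,en=fitlane(d)
print(cs,ds,en,np.linalg.norm(cs[0]-cs[1]))
hsv=cv2.cvtColor(d["img"],cv2.COLOR_BGR2HSV)
print(hsv[196,330:395].tolist())
# plate hole marks / apron edge rows
g=d["img"].sum(2).astype(int)//3
print("row160",g[160,312:326].tolist(),g[160,395:412].tolist())
print("col380",g[140:156,380].tolist(),g[240:254,380].tolist())
hs=cv2.cvtColor(s["img"],cv2.COLOR_BGR2HSV);print(hs[242,305:365].tolist())
E
```

```text
[array([473.82044009,  31.67217853]), array([611.82635931,  28.09388003])] [array([0.01132257, 0.9999359 ]), array([0.00704315, 0.9999752 ])] [(np.float64(-113.99733664826428), np.float64(112.6555164474748)), (np.float64(-112.70852165168245), np.float64(115.34484202528739))] 138.05230153465644
[[103, 19, 123], [107, 19, 123], [103, 19, 123], [103, 19, 122], [105, 21, 122], [102, 21, 123], [101, 17, 122], [20, 8, 94], [14, 68, 64], [14, 143, 50], [14, 137, 52], [15, 143, 89], [15, 142, 99], [15, 143, 98], [14, 142, 99], [14, 63, 93], [25, 14, 112], [36, 11, 119], [36, 11, 120], [35, 13, 120], [42, 10, 125], [45, 7, 147], [48, 9, 140], [45, 7, 144], [43, 13, 142], [47, 12, 150], [48, 9, 137], [90, 5, 147], [102, 8, 156], [105, 7, 155], [98, 7, 155], [80, 5, 154], [45, 7, 153], [43, 12, 152], [43, 15, 150], [40, 16, 148], [39, 17, 151], [39, 17, 153], [40, 15, 154], [39, 12, 153], [45, 10, 153], [43, 12, 147], [43, 12, 148], [42, 8, 152], [42, 9, 138], [36, 11, 120], [35, 13, 116], [36, 11, 116], [38, 9, 116], [30, 15, 105], [14, 89, 97], [15, 143, 98], [15, 143, 98], [14, 142, 99], [9,
[... 686 characters left out ...]
4, 25, 162], [32, 21, 171], [30, 17, 178], [30, 21, 172], [28, 19, 178], [30, 19, 172], [32, 20, 178], [30, 20, 192], [37, 23, 204], [32, 21, 202], [38, 21, 196], [36, 19, 197], [34, 19, 190], [34, 20, 209], [34, 19, 218], [32, 17, 220], [37, 10, 225], [32, 15, 220], [34, 19, 215], [33, 22, 213], [36, 23, 212], [30, 18, 208], [32, 22, 199], [30, 20, 191], [34, 22, 199], [36, 20, 205], [34, 21, 210], [32, 22, 209], [30, 22, 194], [34, 24, 183], [28, 20, 176], [26, 20, 175], [30, 21, 174], [23, 25, 172], [19, 41, 167], [16, 69, 160], [15, 102, 143], [15, 117, 139], [14, 124, 130], [13, 123, 108], [13, 96, 90], [18, 35, 108], [45, 7, 139], [66, 8, 167], [72, 8, 169], [78, 8, 169], [75, 3, 168]]
```

```bash
cat >> h.py <<'E'
def boxpose(d,roi=(160,150,410,245),z=66):
    """top view: plaster (enclosed in the brown frame) and outer lit frame"""
    h=cv2.cvtColor(d["img"],cv2.COLOR_BGR2HSV)
    x0,y0,x1,y1=roi
    m=cv2.inRange(h,(8,45,76),(18,200,255));r=np.zeros_like(m);r[y0:y1,x0:x1]=m[y0:y1,x0:x1]
    c,hi=cv2.findContours(r,cv2.RETR_CCOMP,2)
    c=max((k for k in c),key=cv2.contourArea)
    f=cv2.drawContours(np.zeros_like(m),[c],-1,255,-1)
    ys,xs=np.nonzero(f);p=onz(d,np.c_[xs,ys],z)[:,:2].astype(np.float32)
    return cv2.minAreaRect(p),p.mean(0),cv2.minAreaRect(np.c_[xs,ys].astype(np.float32)),f
def rosette(d,roi,thr):
    h=cv2.cvtColor(d["img"],cv2.COLOR_BGR2HSV);x0,y0,x1,y1=roi
    m=cv2.inRange(h,(0,0,thr),(180,40,255));r=np.zeros_like(m);r[y0:y1,x0:x1]=m[y0:y1,x0:x1]
    c,_=cv2.findContours(r,0,2);c=cv2.convexHull(max(c,key=cv2.contourArea));return cv2.fitEllipse(c)
E
python3 - <<'E'
from bench import robot
from h import *
d=robot.get_image("top");s=robot.get_image("side")
print("apron edges",onz(d,[[318,160],[402.3,160]],6).round(1).tolist(), onz(d,[[380,149],[380,247.5]],6).round(1).tolist())
b=boxpose(d);print(b[:3]);
e=rosette(d,(345,180,380,212),132);print("ros",e,onz(d,[e[0]],66))
e2=rosette(s,(315,228,355,255),186);print("ros side",e2,onz(s,[e2[0]],66))
# triangulate
ra=ray(d,[e[0]])[0];rb=ray(s,[e2[0]])[0];A=np.c_[ra,-rb];t=np.linalg.lstsq(A,np.array(s["eye"])-np.array(d["eye"]),rcond=None)[0]
pa=np.array(d["eye"])+t[0]*ra;pb=np.array(s["eye"])+t[1]*rb;print(pa,pb)
cs,ds,en=fitlane(d)
M=d["img"].copy();M[b[3]>0]=(0,255,0);cv2.imwrite("pics/m.png",cv2.resize(M[130:270,170:430],None,fx=3,fy=3))
E
```

```text
apron edges [[639.7, -86.4, 6.0], [638.5, -308.5, 6.0]] [[668.7, -250.9, 6.0], [408.8, -241.3, 6.0]]
(((533.2461547851562, 117.15087890625), (396.71710205078125, 235.83912658691406), 89.68097686767578), array([526.01715, 151.03204], dtype=float32), ((238.99996948242188, 196.99996948242188), (157.99996948242188, 93.99998474121094), 0.0))
ros ((362.17999267578125, 194.65133666992188), (23.57359504699707, 24.356801986694336), 125.40796661376953) [[ 535.8447623  -189.12387463   66.        ]]
ros side ((335.2040710449219, 240.6600799560547), (12.689553260803223, 22.152624130249023), 96.85028076171875) [[ 534.9870079  -188.67785609   66.        ]]
[ 535.83591691 -189.11477672   66.05029824] [ 535.16394513 -188.53810596   65.82781821]
```

View pics/m.png

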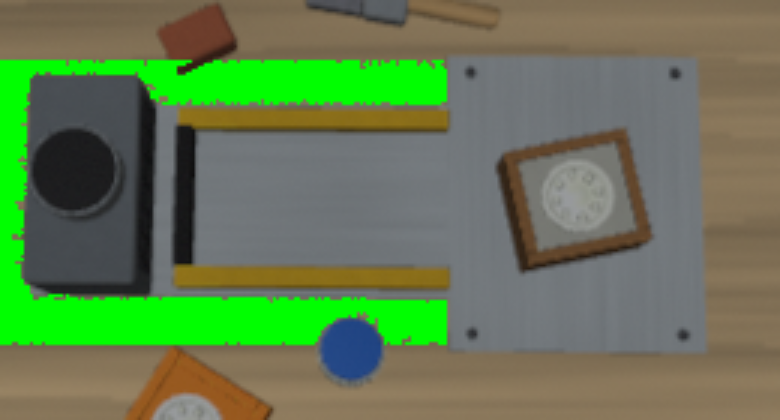

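Rosette triangulates to (535.5, −189, 66), and the height is right. Apron 260 x 222 and rail spacing 138 also match the given sizes. So the lane origin is about (541.2, −86) with heading π/2−0.011. The box is at about lane (−103, +4.6), yaw ≈ +0.25. First I write helpers and run a squaring push from behind.

```bash
cat >> h.py <<'E'
PHI=np.pi/2-0.011; O=np.array([541.2,-86.0]); EX=np.array([np.cos(PHI),np.sin(PHI)]);EY=np.array([-EX[1],EX[0]])
def W(x,y,z): p=O+x*EX+y*EY; return [p[0],p[1],z]
def L(p): q=np.asarray(p)[:2]-O; return np.array([q@EX,q@EY])
def measure(d,s=None,c=(362,195)):
    h=cv2.cvtColor(d["img"],cv2.COLOR_BGR2HSV)
    # brown, lit top frame near c; floodless: roi radius 38
    m=cv2.inRange(h,(6,45,76),(18,200,255));r=np.zeros_like(m);x,y=map(int,c)
    cv2.rectangle(r,(x-32,y-29),(x+32,y+29),255,-1);m&=r
    k,_=cv2.findContours(m,0,2);k=max(k,key=cv2.contourArea)
    p=onz(d,k[:,0,:],66)[:,:2]; pl=np.array([L(q) for q in p]).astype(np.float32)
    rc=cv2.minAreaRect(pl);a=rc[2]
    a=(a+45)%90-45
    return np.array(rc[0]),np.radians(a),rc[1],k
E
python3 - <<'E'
from bench import robot
from h import *
d=robot.get_image("top")
c,a,sz,k=measure(d);print("box lane",c,"yaw",a,"size",sz, "ros",L([535.5,-189]))
for nm,psi in(("rear",PHI),("rear+",PHI-np.pi),("side",PHI+np.pi/2),("side-",PHI-np.pi/2)):
  for P in (W(-190,0,230),W(-190,0,18),W(108,0,18),W(-90,85,18),W(-90,-85,18)):
    q=robot.inverse_kinematics(P,[np.pi,0,psi]);print(nm,None if q is None else np.round(q,2))
E
```

```text
box lane [-102.86746216    4.85860825] yaw 0.20778638628216647 size (103.90896606445312, 95.90975189208984) ros [-103.0564673    4.566678 ]
rear [-0.66  0.35  1.38  0.    1.41 -0.65]
rear [-0.66  0.55  1.63  0.    0.96 -0.65]
rear [-0.17  0.46  1.79 -0.    0.89 -0.15]
rear [-0.6   0.39  1.93  0.    0.83 -0.59]
rear [-0.45  0.61  1.5   0.    1.02 -0.44]
rear+ [-0.66  0.35  1.38 -0.    1.41  2.5 ]
rear+ [-0.66  0.55  1.63 -0.    0.96  2.5 ]
rear+ [-0.17  0.46  1.79 -0.    0.89  2.99]
rear+ [-0.6   0.39  1.93 -0.    0.83  2.56]
rear+ [-0.45  0.61  1.5  -0.    1.02  2.71]
side [-0.66  0.35  1.38  0.    1.41 -2.22]
side [-0.66  0.55  1.63  0.    0.96 -2.22]
side [-0.17  0.46  1.79  0.    0.89 -1.72]
side [-0.6   0.39  1.93  0.    0.83 -2.16]
side [-0.45  0.61  1.5   0.    1.02 -2.01]
side- [-0.66  0.35  1.38 -0.    1.41  0.92]
side- [-0.66  0.55  1.63 -0.    0.96  0.92]
side- [-0.17  0.46  1.79 -0.    0.89  1.42]
side- [-0.6   0.39  1.93 -0.    0.83  0.99]
side- [-0.45  0.61  1.5  -0.    1.02  1.13]
```

```bash
python3 - <<'E'
from bench import robot
from h import *
o=[np.pi,0,PHI]
robot.move_ptp(W(-195,0,220),o); robot.move_gripper(0.6)
robot.move_linear(W(-195,0,20),o,speed=200)
print(robot.current_t(),robot.current_contact_force(),robot.current_gripper_width())
robot.move_linear(W(-146,0,20),o,speed=35)
print(robot.current_contact_force(),L(robot.current_tcp_pos()))
robot.move_linear(W(-190,0,20),o,speed=150)
d=robot.get_image("top");c,a,sz,k=measure(d,c=(355,195));print(c,a,sz,robot.current_t())
cv2.imwrite("pics/t1.png",cv2.resize(d["img"][120:280,170:450],None,fx=2.8,fy=2.8))
E
```

```text
5.5083 [-0.17456344  0.66201914  0.00655842] 0.6034203822159621
[-0.86919541 -0.06440999 -0.6918652 ] [-1.45907510e+02 -1.40420758e-01]
[-81.6313858   -3.55956268] 0.06575117114356221 (104.55036926269531, 96.32931518554688) 7.55
```

View pics/t1.png

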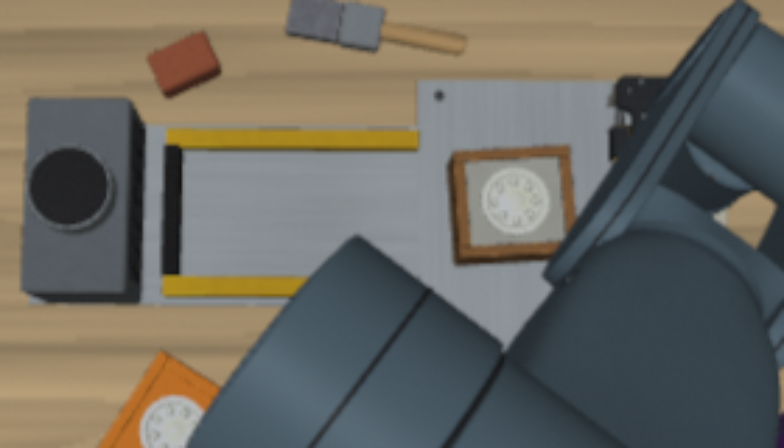

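The box is now at lane (−81.6, −3.6), yaw 0.066. It needs to move left a little and turn clockwise, so one side push from the right does both.

```bash
python3 - <<'E'
from bench import robot
from h import *
o=[np.pi,0,PHI-np.pi/2]
robot.move_linear(W(-190,0,110),speed=200)
robot.move_ptp(W(-82,-85,110),o)
robot.move_linear(W(-82,-85,20),o,speed=200)
robot.move_linear(W(-82,-58.5,20),o,speed=25)
print(L(robot.current_tcp_pos()),robot.current_contact_force())
robot.move_linear(W(-82,-90,20),o,speed=150)
d=robot.get_image("top");c,a,sz,k=measure(d,c=(355,195));print(c,a,sz,robot.current_t())
cv2.imwrite("pics/t2.png",cv2.resize(d["img"][120:280,170:450],None,fx=2.8,fy=2.8))
s=robot.get_image("side");cv2.imwrite("pics/s2.png",s["img"])
E
```

```text
[-82.09162465 -58.78478392] [ 1.03677023 -1.30048584  0.17324956]Traceback (most recent call last):
  File "<stdin>", line 10, in <module>
  File "h.py", line 56, in measure
    k,_=cv2.findContours(m,0,2);k=max(k,key=cv2.contourArea)
                                  ~~~^^^^^^^^^^^^^^^^^^^^^^^
ValueError: max() iterable argument is empty
```

The arm hides the box from the top camera here, so I go to the rear position, up high, and look from there.

```bash
python3 - <<'E'
from bench import robot
from h import *
robot.move_linear(W(-82,-90,110),speed=200)
robot.move_ptp(W(-190,0,110),[np.pi,0,PHI])
d=robot.get_image("top");s=robot.get_image("side")
cv2.imwrite("pics/t2.png",cv2.resize(d["img"][120:280,170:450],None,fx=2.8,fy=2.8));cv2.imwrite("pics/s2.png",s["img"])
c,a,sz,k=measure(d,c=(355,195));print(c,a,sz,robot.current_t())
E
```

```text
[-80.74079895  -1.16262817] 0.04162754642627072 (104.84437561035156, 96.66529083251953) 14.2167
```

View pics/t2.png

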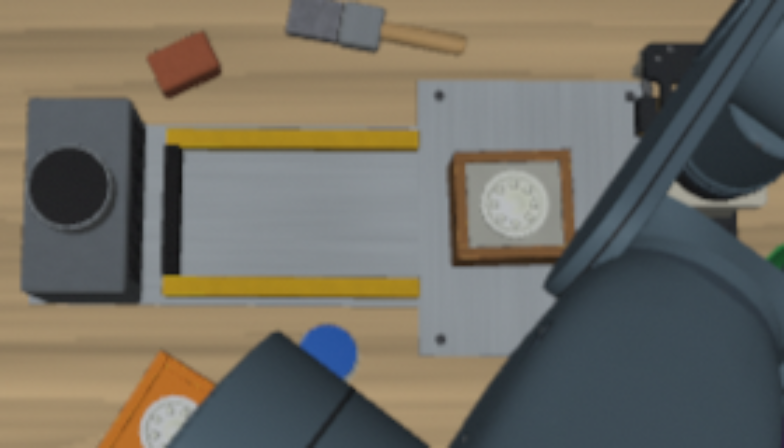

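View pics/s2.png

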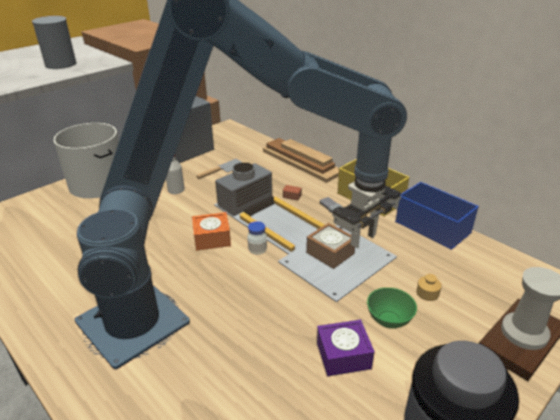

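Box is now at (−80.7, −1.2), yaw 0.04. I push forward to just inside the mouth and check.

```bash
python3 - <<'E'
from bench import robot
from h import *
robot.move_linear(W(-190,0,20),speed=200)
robot.move_linear(W(-155,0,20),speed=100)
robot.move_linear(W(-108,0,20),speed=40)
print(L(robot.current_tcp_pos()),robot.current_contact_force())
d=robot.get_image("top");s=robot.get_image("side")
cv2.imwrite("pics/t3.png",cv2.resize(d["img"][120:280,170:450],None,fx=2.8,fy=2.8));cv2.imwrite("pics/s3.png",cv2.resize(s["img"][170:310,210:420],None,fx=3,fy=3))
try:
  c,a,sz,k=measure(d,c=(340,195));print(c,a,sz,robot.current_t())
except Exception as e: print(e)
E
```

```text
[-1.07891399e+02 -5.09915167e-02] [0.28136602 0.84805601 0.34137533]
[-33.12936401  -2.31291962] 0.005703356610743193 (77.30828094482422, 95.46497344970703) 16.7417
```

View pics/t3.png

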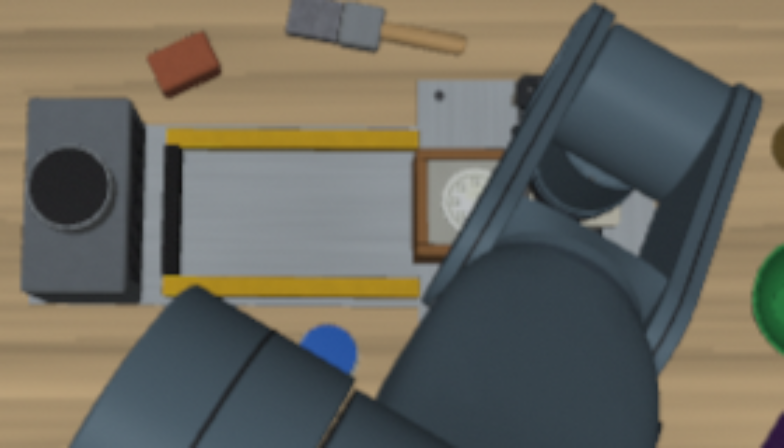

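View pics/s3.png

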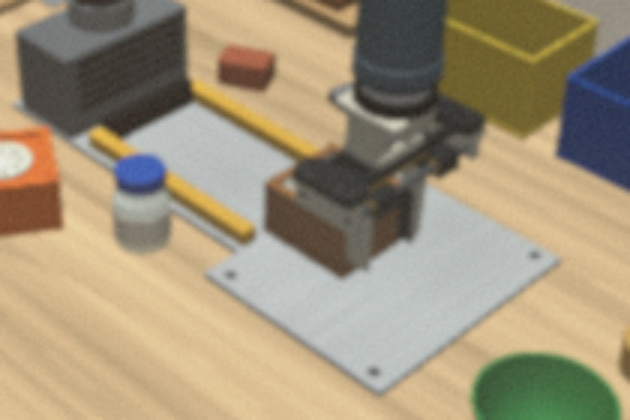

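The box is square at lane (−46.5, −2.3) with the front in the mouth; the face offset from the TCP is 61.4 mm. I carry on with a slight drift left.

```bash
python3 - <<'E'
from bench import robot
from h import *
robot.move_linear(W(-25,2,20),speed=50)
print(L(robot.current_tcp_pos()),robot.current_contact_force())
d=robot.get_image("top");s=robot.get_image("side")
cv2.imwrite("pics/t4.png",cv2.resize(d["img"][120:280,170:450],None,fx=2.8,fy=2.8));cv2.imwrite("pics/s4.png",cv2.resize(s["img"][170:310,210:420],None,fx=3,fy=3))
try:
  c,a,sz,k=measure(d,c=(308,195));print(c,a,sz,robot.current_t())
except Exception as e: print(e)
E
```

```text
[-25.01237777   2.00710512] [ 0.4049193  -1.17928493  0.6522583 ]
[63.79014587 -1.73986435] 0.005454917490701076 (47.27058410644531, 95.51605987548828) 18.65
```

View pics/t4.png

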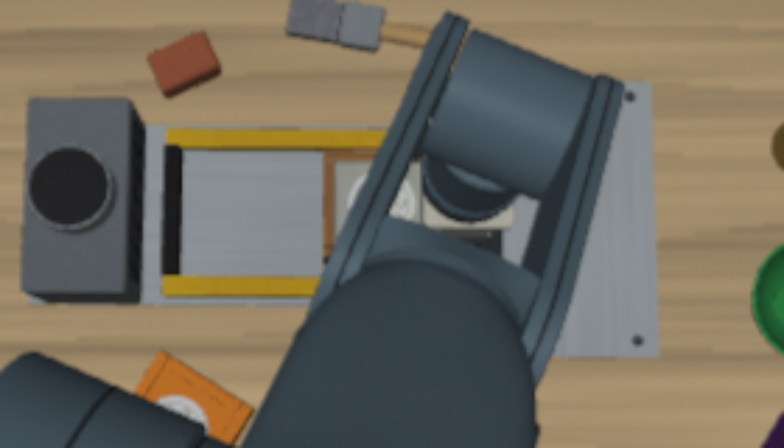

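View pics/s4.png

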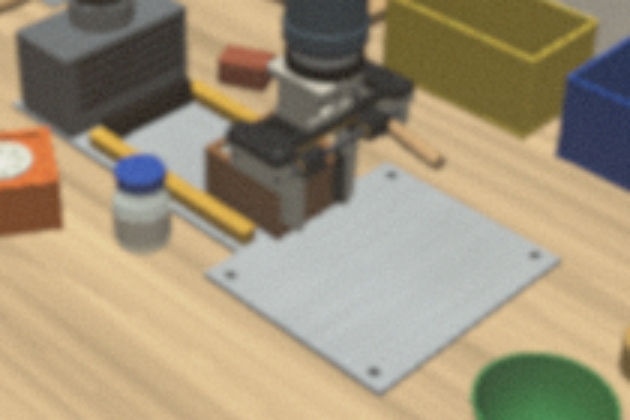

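Box at (35, −1.7), square. Continuing to about 17 mm short of the stop.

```bash
python3 - <<'E'
from bench import robot
from h import *
robot.move_linear(W(90,3,20),speed=50)
print(L(robot.current_tcp_pos()),robot.current_contact_force())
d=robot.get_image("top");s=robot.get_image("side")
cv2.imwrite("pics/t5.png",cv2.resize(d["img"][120:280,170:450],None,fx=2.8,fy=2.8));cv2.imwrite("pics/s5.png",cv2.resize(s["img"][170:310,210:420],None,fx=3,fy=3))
try:
  c,a,sz,k=measure(d,c=(263,195));print(c,a,sz,robot.current_t())
except Exception as e: print(e)
E
```

```text
[89.94629806  3.00655102] [-0.18205909 -2.76084706  1.63320102]
[133.94676208  40.22309113] 0.00610867412419374 (9.857784271240234, 2.4861786365509033) 21.2
```

View pics/t5.png

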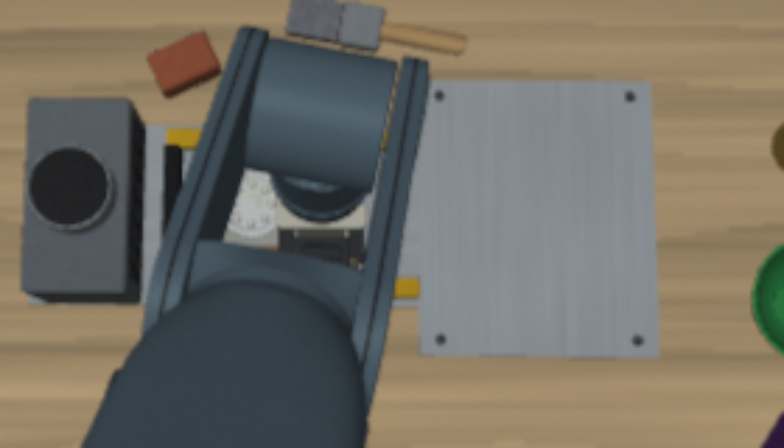

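View pics/s5.png

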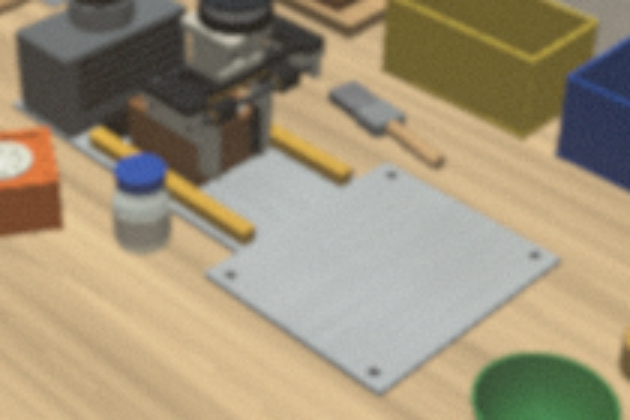

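Still square between the rails, pushing at about 3 N. Final approach is slow with a force stop.

```bash
python3 - <<'E'
from bench import robot
from h import *
r=robot.move_linear(W(113,3,20),speed=8,f_stop=6)
print(r,L(robot.current_tcp_pos()),robot.current_contact_force(),robot.current_t())
E
```

```text
True [106.07728218   3.26639152] [0.70269431 0.38566394 0.45885245] 23.0917
```

It stopped within 1 mm of the expected position. Backing off and checking.

```bash
python3 - <<'E'
from bench import robot
from h import *
robot.move_linear(W(70,3,20),speed=80)
robot.move_linear(W(20,0,180),speed=200)
robot.move_ptp(W(-260,0,220),[np.pi,0,PHI])
d=robot.get_image("top");s=robot.get_image("side")
cv2.imwrite("pics/t6.png",cv2.resize(d["img"][120:280,170:450],None,fx=2.8,fy=2.8));cv2.imwrite("pics/s6.png",cv2.resize(s["img"][170:310,210:420],None,fx=3,fy=3))
c,a,sz,k=measure(d,c=(257,195));print(c,a,sz,robot.current_t())
E
```

```text
[166.67385864  -1.14701462] 0.006142954000850104 (104.35484313964844, 95.56183624267578) 25.8667
```

View pics/t6.png

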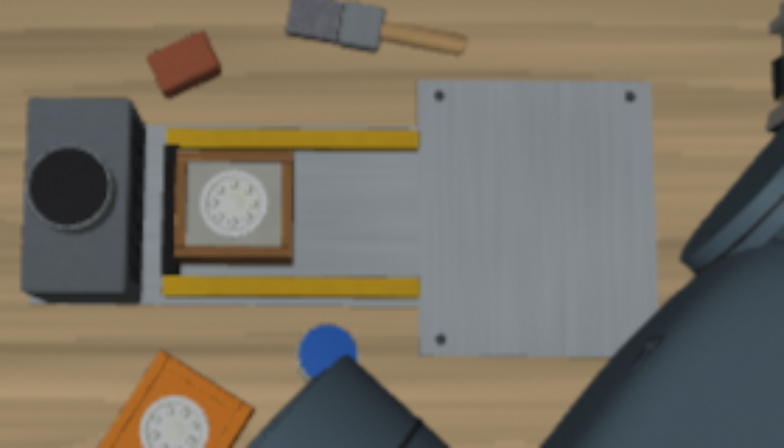

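View pics/s6.png

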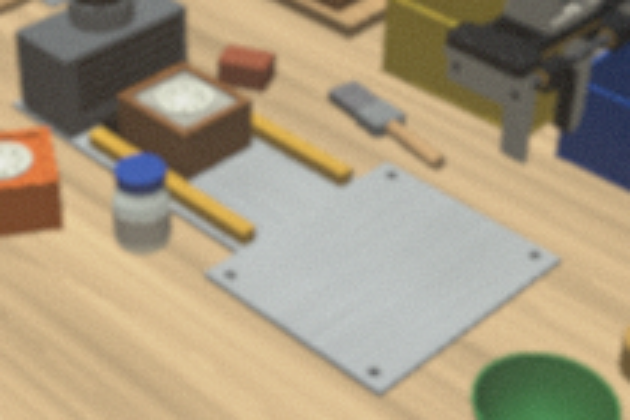

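```bash
python3 - <<'E'
from bench import robot
print(robot.current_contact_force(),robot.current_t());robot.hand_in()
E
```

```text
[0.40368011 0.39207198 0.46365731] 25.8667
the job is handed in; nothing more can be done
```

I pushed the wooden box down the lane to the stop and handed the job in at 25.9 s; no verdict was reported.

**What I did:**
- I squared the box with a two-finger push from behind.
- I centred it with a side push from the right.
- I pushed it down the lane and stopped it against the rubber with a slow, force-limited move (6 N change).

**Last checks:**
- **Position:** the top camera put the box at lane x ≈ 166.7 mm, y ≈ −1.1 mm, yaw ≈ 0.006 rad. Its measured size was 104.4 x 95.6 mm, which matches the real box.
- **Contact with the stop:** the force stop tripped at TCP x = 106.1 mm, within 1 mm of where contact was expected. The camera x is 1.3 mm short of home (168 mm), inside the calibration's ~2 mm.
- **Rails:** the box looked centred and clear of both rails in every picture. The closest measured was 2.3 mm off centre on the way in, leaving about 10 mm of clearance. I could not read rail contact directly, and the arm partly hid the box in some top views.
- **Loose things:** the jar, brush and clay showed no visible movement in the last top view. I did not measure them, and I did not check the bowl, weight, bottle and spatula at the end.
- **Failed check:** just short of the stop (the arm at TCP x ≈ 90 mm), the arm hid too much of the box for a valid pose reading. I relied on the side view there. One earlier top-view reading, after the side push, also failed for the same reason and was repeated from another position.

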